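# Set the label gauge of the short bottle's station to its middle catch

## Task

Two identical label-gauge stations stand on the bottling bench, one with a short bottle in its nest and one with a tall bottle. At the short bottle's station, push the sprung slide forward by its upright push plate all the way to its end without forcing it hard against the stop, then let it go so that it springs back and catches against the stop pin at its middle position. Only push the plate, do not pinch it; leave the stop pins and the other station's slide alone, and leave the bottles, the crock and the label roll standing where they are.

Things in the scene. Friction and masses are not known exactly. Their poses are not given: they have to be found in the camera images.
- station_s: station with the short bottle: bare metal base plate 295 x 110 x 10 mm fixed on the bench, spanning its x -70 to +225 mm. Origin at bench level, z up, x = the way the slide is pushed (towards the bottle). Dark rails; a bridge, top 64 mm high, at x = 20 mm with the stop pin; bottle nest at the +x end. Which station is left or right changes.
- station_t: the station with the tall bottle, otherwise the same make and same axes as station_s
- slide_s (a joint): travel (m) of the short bottle's slide along its station's +x: 0 = home (start), 0.050 = end stop, 0.025 = caught on the stop pin. A spring pushes it back, 2 N at home to 6.5 N at the end; the pin riding up the slide's ramp adds up to 2 N. The pin drops behind the ramp past about 0.026: let go earlier it returns to 0, later it comes back and stays at 0.025.
- slide_t (a joint): the same for the tall bottle's slide; to be left at 0
- push_s (a point): centre of the flat face (looking to the station's -x) of the upright push plate of the short bottle's slide; moves with the slide; axes as the station's. Plate 64 mm wide (y), 65 high (30 to 95 mm above the bench), 8 thick; this point is 62.5 mm above the bench, at station x = -80 mm at home. On its -x side is only open bench.
- push_t (a point): the same point on the tall bottle's slide
- pin_s: stop pin of the short bottle's station: upright steel pin 8 mm thick with a black cap 18 mm wide, 77 to 89 mm above the bench when down, in the bridge 100 mm ahead of the home push face; it hops up about 7 mm as the slide passes below. Origin at its lower tip.
- pin_t: the same pin at the tall bottle's station
- bottle_s: short dark bottle, 60 mm diameter, 140 mm tall, about 0.5 kg, stands loose on the base plate in its nest about 243 mm ahead of the home push face; origin at the centre of its underside, z up
- bottle_t: tall dark bottle, 72 mm diameter, 250 mm tall, about 0.75 kg, stands the same way at the other station; origin at the centre of its underside, z up
- crock: small brown stoneware crock with a cork-coloured cover, 86 mm diameter, 120 mm tall, stands loose on the bench to one side; origin at the centre of its underside
- label_roll: roll of white label paper lying flat, 90 mm diameter, 40 mm high, loose on the bench to the other side; origin at the centre of its underside
Not all that is in view belongs to the job. What is shaped like the bottle_t but purple or turquoise is not meant. Leave any purple look-alike of the bottle_s alone.

How it is judged:
On the way, in this order (a step that is already met when the one before it is completed fails the run):
1. the short bottle's slide is pushed forward to its end (value of joint slide_s above 0.045 m), for 0.05 s.
2. let go, it has sprung back and caught at its middle position (value of joint slide_s between 0.021 and 0.029 m and contact force between the fingers and slide_s below 0.2 N), for 0.2 s.
At the end, for the whole second after the job is handed in: The short bottle's slide, let go, rests caught at its middle position (25 mm, within 4 mm) after having been pushed to its end (past 45 of 50 mm); the other slide is home (within 5 mm); both bottles upright and, like the crock and the label roll, within 20 mm of where they stood (value of joint slide_s between 0.021 and 0.029 m and velocity of joint slide_s between -0.01 and 0.01 m/s and value of joint slide_t below 0.005 m and distance of each of bottle_s, bottle_t, crock, label_roll from where it was at the start of the episode below 0.02 m and angle between each of bottle_s, bottle_t's own z axis and vertical below 0.1 rad); the robot touches nothing.
It fails at once if the tall bottle's slide is pushed (more than 8 mm) (value of joint slide_t above 0.008 m).
It fails at once if a stop pin is touched by the robot (contact force between any of the fingers, the arm and pin_s above 1 N or contact force between any of the fingers, the arm and pin_t above 1 N).
It fails at once if the push plate is pinched between the fingers (contact force between the fingers and slide_s above 1 N and x of the grasp point in the frame of push_s between -0.001 and 0.012 m and z of the grasp point in the frame of push_s below 0.05 m).
It fails at once if a bottle, the crock or the label roll is lifted, tipped or shoved away (20 mm) (distance of any of bottle_s, bottle_t, crock, label_roll from where it was at the start of the episode above 0.02 m or angle between any of bottle_s, bottle_t's own z axis and vertical above 0.5 rad).
It fails at once if the slide is forced hard against its end stop (fingers press on it with over 40 N) (contact force between the fingers and slide_s above 40 N).
It also fails if it takes over 34 s, if anything falls off the work surface, if the arm or the gripper's body presses on something with over 40 N, if the wrist force passes 120 N, or if a joint passes its speed limit or range.

## Robot

A 6-joint arm with a two-finger parallel gripper is mounted at the origin on the work surface. World frame = base frame: x ahead of the robot, y to its left, z up, the work surface at z = 0. Lengths are in m, angles in rad, forces in N, time in s.
With the tool pointing down it reaches from about 0.325 to 0.85 m from the base axis. Payload 4.4 kg.
Tool frame: the origin (TCP) lies at the centre of the arm's flange, where the gripper is bolted on; the fingertips stand 199 mm ahead of it and the grasp point (between the pads) lies 180 mm ahead of it (env.hold_point_z is the z of the grasp point in the tool frame, in m); z points along the fingers, y is the direction in which the jaws open and shut (so a half turn about z gives the same grasp; the last joint's range is limited). The gripper opens to 94 mm and grips with 3 to 60 N. Pads are 16 mm wide; open, the fingers measure 119 mm over their backs; the gripper's body (75 mm by 177 mm) begins 78 mm behind the grasp point.
Start: joints at [1.042, 0.207, 1.542, -0, 1.393, -0.15], TCP at [0.212, 0.534, 0.405] pointing down, gripper open.
Joint ranges: [-2.73, 2.73], [-0.86, 2.22], [0.23, 2.46], [-1.11, 4.25], [0.08, 2.63], [-2.82, 2.82]. Speed limits (rad/s): [2.79, 2.79, 3.14, 3.14, 3.14, 3.14].

## Interface

Orientations are given as a unit quaternion [w, x, y, z].
In Python, from bench import env gives the robot as it stands.
- The arm moves only by the shell command python3 -m jog 'ROWS' [OPENING]. ROWS is JSON, a list of rows, each an object of numbers: "x", "y", "z": the shift along the tool's x, y, z in m; "twist": the turn about the tool's z in rad. A call has 1 to 8 rows; each row shifts and turns the commanded pose from where the row before left it, along the tool's axes as they then stand; what a row does not reach is not made up. A row lasts 1/10 s, in which the tool goes at most 50 mm and 8.59 degrees, less where a joint would pass 70% of its speed; a pose out of reach is approached as far as the arm can. A call with a gripper value outside its range is refused whole. OPENING is the finger opening in m, from 0 to 0.094, set as the call begins (- or left out, the last holds). The fingers move at their own pace and stop on an object; the grip force is fixed at half the most. Time passes only in rows, so rows that do not move let the fingers close. It gives the time, the measured TCP pose, the force and the opening at its end, in the units of the state.
- env.observe(): the state, without advancing time (a new reading comes with each control period).
- env.capture(name): name is "scene" or "top" or "wrist"; returns the picture (480x640x3 uint8, red, green, blue); there is no depth.
- env.calibration(name): a dict with "mtx" (3x3 intrinsics, pixels), "view" (4x4, takes a point from world to camera coordinates); the wrist camera has in their place "mount" (4x4, takes a point from camera to tool coordinates, whose origin is the TCP and whose axes are the flange's). Camera axes: x right, y up, looking along -z (the intrinsics and any distortion apply to the point x, -y, -z); pixel columns grow to the right and rows downward; lengths in m; the calibration is good to about 2 mm. The wrist camera is an equidistant fisheye: a pixel r from the principal point sees the ray r / f radians off the axis. A picture is of the moment at which its call begins: read the wrist's pose just before it. calibration takes no time and is no camera call.
- env.sign_off(): hands the job in, once; it reports no verdict.
The state is a dict: "t": time; "joint_positions": joint angles; "qd": joint speeds; "joint_efforts": joint torques, N m; "tcp_pos": TCP position; "orientation": TCP orientation; "wrist_force": force on the tool from outside, world axes, zero at the start; "wrist_torque": the same for the moment, N m; "width": finger opening in m.
Only numpy, scipy, OpenCV 4.12 (cv2) and the standard library are available. Lean on these libraries where they do the work, as an engineer would, in place of code of your own. Each camera call takes 0.05 s, during which the arm holds its last target.

## Working session

There is one attempt and no reset: what is moved stays moved. The work goes in short steps, Python scripts to look and compute and a shell command to move; the robot and the scene stay as the last step left them, time stands still between calls to the robot, and variables do not carry over. Pictures are saved under pics/ and viewed, and the job is handed in when it is done.

```bash
mkdir -p pics; ls; python3 - <<'E'
from bench import env
import cv2
s=env.observe();print(s['t'],s['tcp_pos'],s['orientation'],s['width'],env.hold_point_z)
for n in['scene','top']:
    cv2.imwrite(f'pics/{n}0.png',env.capture(n)[:,:,::-1]);c=env.calibration(n);print(n,c)
print(env.calibration('wrist'))
E
```

```text
pics
0.0 [0.21192588 0.53414411 0.40351575] [-3.62788131e-04  1.87754862e-01  9.82215290e-01 -1.05043982e-03] 0.09397399327427669 0.1804
scene {'mtx': array([[510.3298982 ,   0.        , 319.75961516],
       [  0.        , 510.3298982 , 243.11277914],
       [  0.        ,   0.        ,   1.        ]]), 'view': array([[ 0.87661721,  0.4808555 ,  0.01789559, -0.59203206],
       [-0.32766188,  0.56927754,  0.75402969,  0.16226401],
       [ 0.35239176, -0.66685911,  0.65659651, -1.54356904],
       [ 0.        ,  0.        ,  0.        ,  1.        ]])}
top {'mtx': array([[619.97279693,   0.        , 315.74260187],
       [  0.        , 619.97279693, 242.05762489],
       [  0.        ,   0.        ,   1.        ]]), 'view': array([[ 0.02272036, -0.99958009,  0.0179841 , -0.02299513],
       [ 0.99419408,  0.02448309,  0.10477937, -0.65820385],
       [-0.10517568,  0.01549906,  0.99433287, -1.50986088],
       [ 0.        ,  0.        ,  0.        ,  1.        ]])}
{'mtx': array([[371.64829954,   0.        , 318.35707572],
       [  0.        , 371.64829954, 236.33828028],
       [  0.        ,   0.        ,   1.        ]]), 'mount': array([[-1.40098666e-03,  9.61150459e-01,  2.76021434e-01,
         8.12173373e-02],
       [ 9.99998976e-01,  1.26563423e-03,  6.68499901e-04,
         8.76523534e-04],
       [ 2.93186811e-04,  2.76022087e-01, -9.61151248e-01,
         1.93365860e-02],
       [ 0.00000000e+00,  0.00000000e+00,  0.00000000e+00,
         1.00000000e+00]])}
```

View pics/scene0.png

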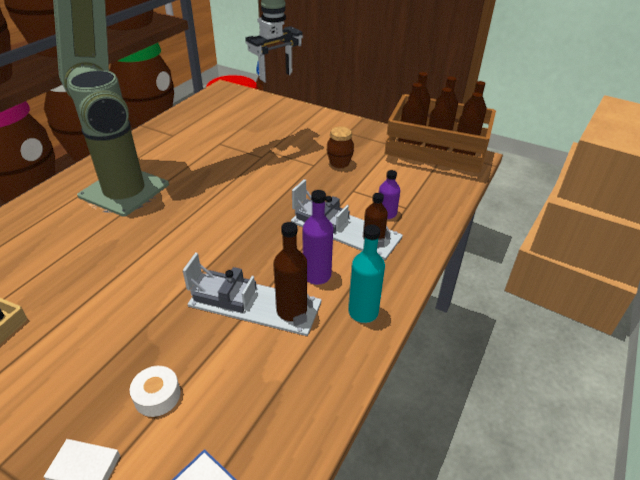

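View pics/top0.png

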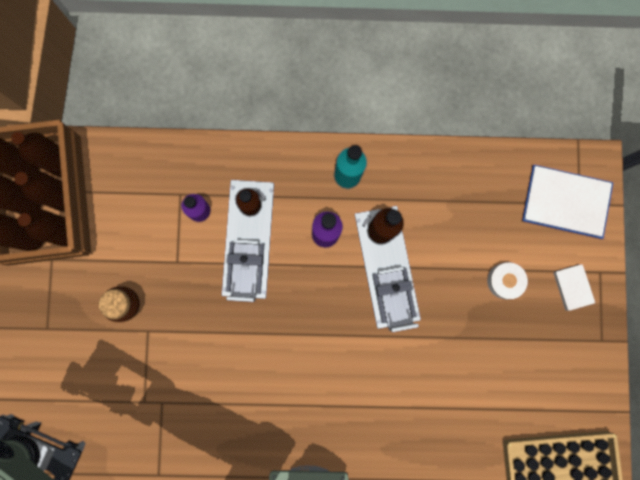

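The short dark bottle stands at scene (376,215) / top (248,200). Its candidates are the purple small one at top (195,207), a look-alike, and the dark tall one at top (386,225), which belongs to station_t. So station_s is the left plate in the top view. I'll enlarge it to confirm.

```bash
python3 - <<'E'
import cv2,numpy as np
a=cv2.imread('pics/top0.png')[170:345,170:430]
cv2.imwrite('pics/c0.png',cv2.resize(a,None,fx=3,fy=3,interpolation=cv2.INTER_CUBIC))
a=cv2.imread('pics/scene0.png')[160:270,270:420]
cv2.imwrite('pics/c1.png',cv2.resize(a,None,fx=5,fy=5,interpolation=cv2.INTER_CUBIC))
E
```

```text
(no output)
```

View pics/c0.png

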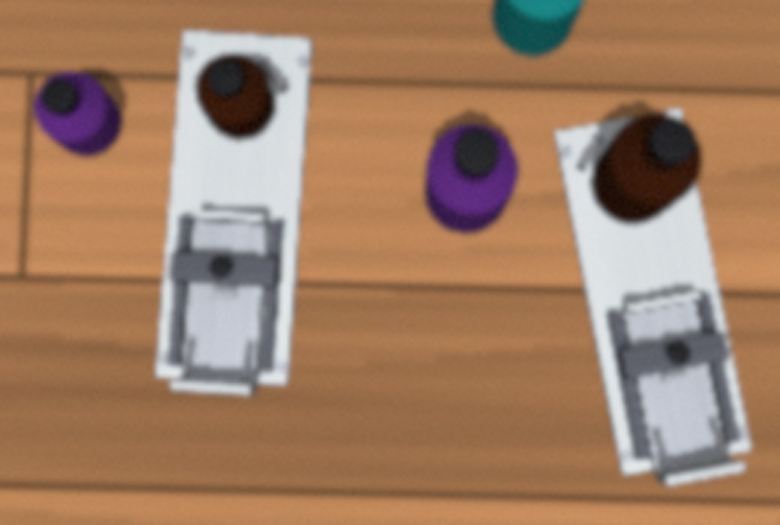

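View pics/c1.png

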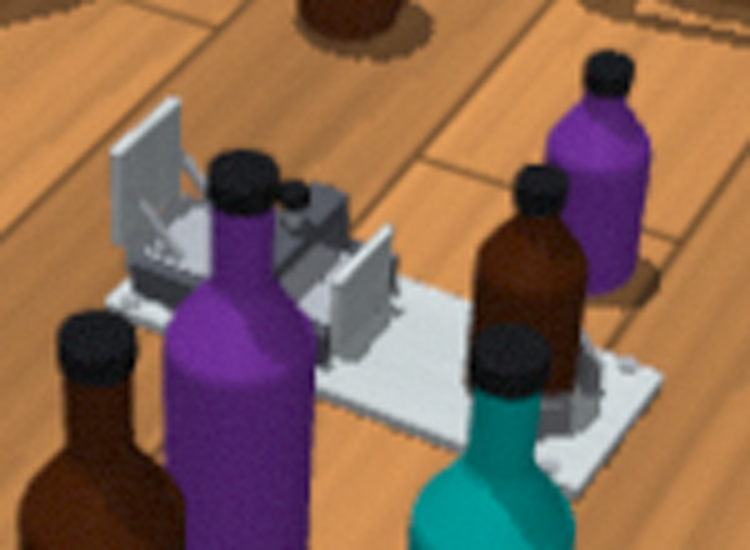

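Confirmed: station_s is on the left in the top view, with plate corners in the crop at about (183,31), (311,40), (287,385), (156,378). Next I measure those corners, with checks from the plate top edge and the pin cap.

```bash
cat >h.py <<'E'
from bench import env
import numpy as np
from scipy.spatial.transform import Rotation as R
def ray(n,u,v):
    c=env.calibration(n);K=c['mtx'];V=c['view'];d=np.linalg.inv(K)@[u,v,1];d=np.array([d[0],-d[1],-d[2]])
    Rm=V[:3,:3];return -Rm.T@V[:3,3],Rm.T@d
def pl(n,u,v,z):
    o,d=ray(n,u,v);return o+d*(z-o[2])/d[2]
def tool():
    s=env.observe();q=s['orientation'];r=R.from_quat([q[1],q[2],q[3],q[0]]).as_matrix();return s,np.array(s['tcp_pos']),r
E
python3 - <<'E'
from h import *
C=[(183,31),(311,40),(287,385),(156,378)]
P=[pl('top',170+u/3-.33,170+v/3-.33,.01) for u,v in C]
for p in P: print(p.round(4))
for i in range(4): print(np.linalg.norm(P[i]-P[i-1]).round(4))
ax=(P[0]+P[1]-P[2]-P[3])/2;th=np.arctan2(ax[1],ax[0]);ay=P[0]-P[1];ay=(P[0]+P[3]-P[1]-P[2])/2
print('yaw',th,np.arctan2(ay[1],ay[0])-np.pi/2)
ex=np.array([np.cos(th),np.sin(th),0]);ey=np.array([-ex[1],ex[0],0])
cen=sum(P)/4; O=cen-ex*.0775; O[2]=0;print('origin',O)
def st(p): return np.array([(p-O)@ex,(p-O)@ey,p[2]])
T=lambda u,v,z: st(pl('top',170+u/3-.33,170+v/3-.33,z)).round(4)
print('plate face top L,R',T(171,392,.095),T(251,396,.095),'cap',T(221,265,.089))
S=lambda u,v,z: st(pl('scene',270+u/5-.4,160+v/5-.4,z)).round(4)
print('scene: top of push plate corners',S(112,153,.095),S(178,97,.095),'cap',S(293,186,.089))
print('push_s',O-ex*.08)
s,p,r=tool();print(p,r.round(3));h=p+r[:,2]*env.hold_point_z
print('grasp in st',st(h), 'toolx yaw',np.arctan2(r[1,0],r[0,0]))
E
```

```text
[0.8151 0.2129 0.01  ]
[0.8101 0.1039 0.01  ]
[0.5172 0.1152 0.01  ]
[0.5205 0.2245 0.01  ]
0.2947
0.1091
0.2931
0.1093
yaw -0.03882948925790806 -0.037597050591918535
origin [0.58830506 0.16714787 0.        ]
plate face top L,R [-0.0811  0.0307  0.095 ] [-0.0803 -0.0324  0.095 ] cap [ 0.022  -0.0006  0.089 ]
scene: top of push plate corners [-0.0754 -0.0328  0.095 ] [-0.074   0.0325  0.095 ] cap [0.0195 0.0009 0.089 ]
push_s [0.50836536 0.17025345 0.        ]
[0.21196172 0.53417271 0.40363332] [[-0.929  0.369 -0.001]
 [ 0.369  0.929 -0.002]
 [ 0.    -0.002 -1.   ]]
grasp in st [-0.39046888  0.35181791  0.22323368] toolx yaw 2.7638039667277745
```

The measurements agree: plate 0.294 x 0.109 m, cap at station (0.020, 0), push plate ±32 mm at x ≈ -0.080. The face is therefore at (0.508, 0.170), yaw -0.038. Now I close the fingers, turn the tool x to face away from the push, and approach from high up.

```bash
python3 -m jog '[{"twist":-0.113},{"twist":-0.113},{"twist":-0.113},{"x":-0.02,"y":-0.03},{"x":-0.02,"y":-0.03},{"x":-0.02,"y":-0.03},{"x":-0.02,"y":-0.03},{"x":-0.02,"y":-0.03}]' 0
cat >>h.py <<'E'
th=-.0385;O=np.array([.5883,.16715,0]);ex=np.array([np.cos(th),np.sin(th),0]);ey=np.array([-ex[1],ex[0],0])
def rep():
    s,p,r=tool();h=p+r[:,2]*env.hold_point_z;d=h-O
    print('t',round(s['t'],2),'grasp st',round(d@ex,4),round(d@ey,4),round(h[2],4),'yawerr',((np.arctan2(-r[1,0],-r[0,0])-th)).round(4),'tilt',r[:,2].round(4),'F',np.round(s['wrist_force'],2),'w',round(s['width'],4))
E
python3 -c "from h import *;rep()"
```

```text
t 0.1 grasp st -0.3903 0.3519 0.2232 yawerr -0.3393 tilt [-0.001  -0.0017 -1.    ] F [-0.65 -0.68 -0.77] w 0.0942invalid input at $[0]: expected keys x, y, z, twist
```

All four keys are needed in every row.

```bash
python3 -m jog '[{"x":0,"y":0,"z":0,"twist":-0.113},{"x":0,"y":0,"z":0,"twist":-0.113},{"x":0,"y":0,"z":0,"twist":-0.113},{"x":-0.02,"y":-0.03,"z":0,"twist":0},{"x":-0.02,"y":-0.03,"z":0,"twist":0},{"x":-0.02,"y":-0.03,"z":0,"twist":0},{"x":-0.02,"y":-0.03,"z":0,"twist":0},{"x":-0.02,"y":-0.03,"z":0,"twist":0}]' 0
python3 -c "from h import *;rep()"
```

```text
t: 0.9
tcp_pos: [0.3065, 0.3793, 0.4041]
orientation: [-0.0, 0.019, 1.0, -0.0]
wrist_force: [0.5, -0.2, 1.1]
width: 0.0333
t 0.9 grasp st -0.2899 0.201 0.2237 yawerr 0.0002 tilt [-6.e-04 -6.e-04 -1.e+00] F [ 0.47 -0.18  1.06] w 0.0333
```

```bash
python3 -m jog '[{"x":-0.022,"y":-0.029,"z":0,"twist":0},{"x":-0.022,"y":-0.029,"z":0,"twist":0},{"x":-0.022,"y":-0.029,"z":0,"twist":0},{"x":-0.022,"y":-0.029,"z":0,"twist":0},{"x":-0.022,"y":-0.029,"z":0,"twist":0},{"x":-0.022,"y":-0.028,"z":0,"twist":0},{"x":-0.022,"y":-0.028,"z":0,"twist":0},{"x":0,"y":0,"z":0,"twist":0}]' 0
python3 - <<'E'
from h import *;rep()
import cv2
cv2.imwrite('pics/w1.png',env.capture('wrist')[:,:,::-1])
E
```

```text
t: 1.7
tcp_pos: [0.4541, 0.1711, 0.4043]
orientation: [0.0, 0.022, 1.0, -0.001]
wrist_force: [-0.1, -0.1, -0.4]
width: 0.0002
t 1.7 grasp st -0.1342 -0.0015 0.2239 yawerr -0.0053 tilt [ 4.0e-04 -1.3e-03 -1.0e+00] F [-0.12 -0.1  -0.39] w 0.0002
```

View pics/w1.png

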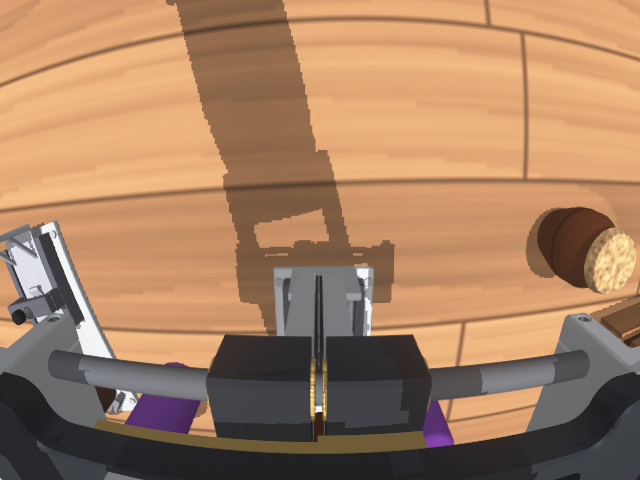

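The wrist view shows the plate at columns 275–373 (row 266), centred on the fingers (about 319), and the space in front of its face is clear. Descending.

```bash
python3 -m jog '[{"x":0,"y":0,"z":0.04,"twist":0},{"x":0,"y":0,"z":0.04,"twist":0},{"x":0,"y":0,"z":0.04,"twist":0},{"x":0,"y":0,"z":0.03,"twist":0},{"x":-0.015,"y":0,"z":0,"twist":0},{"x":-0.015,"y":0,"z":0,"twist":0},{"x":0,"y":0,"z":0,"twist":0},{"x":0,"y":0,"z":0,"twist":0}]' 0
python3 - <<'E'
from h import *;rep()
import cv2
cv2.imwrite('pics/w2.png',env.capture('wrist')[:,:,::-1])
cv2.imwrite('pics/s2.png',cv2.resize(env.capture('scene')[140:270,240:420,::-1],None,fx=4,fy=4))
rep()
E
```

```text
t: 2.55
tcp_pos: [0.4816, 0.1735, 0.2545]
orientation: [-0.001, 0.019, 1.0, 0.0]
wrist_force: [0.6, 0.8, 0.6]
width: 0.0004
t 2.55 grasp st -0.1071 0.0022 0.0741 yawerr 0.0007 tilt [-1.1e-03  1.0e-04 -1.0e+00] F [0.56 0.76 0.61] w 0.0004
t 2.65 grasp st -0.1073 0.0019 0.0742 yawerr 0.0005 tilt [-9.e-04  1.e-04 -1.e+00] F [-0.65  0.21 -0.09] w 0.0006
```

View pics/w2.png

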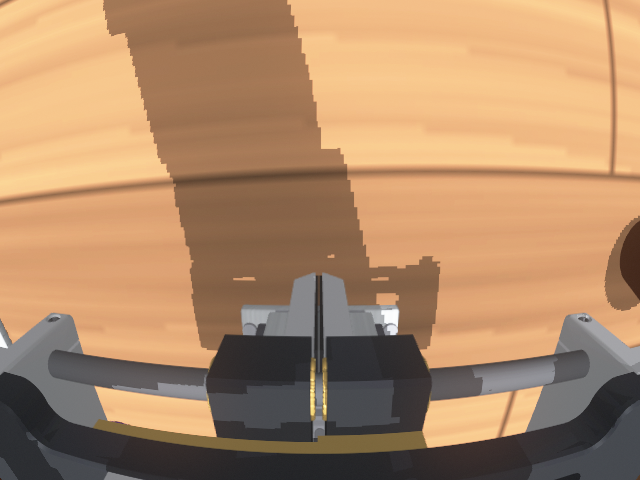

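View pics/s2.png

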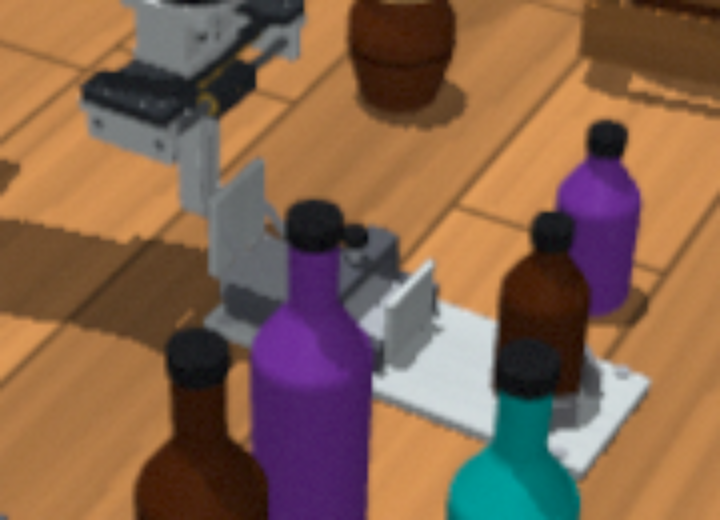

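The fingers are closed, upright and centred (columns 293–347 against the plate at 242–398), just short of the face, with the tips about 55 mm up. Pushing to roughly 38 mm of travel first.

```bash
python3 -m jog '[{"x":-0.008,"y":0,"z":0,"twist":0},{"x":-0.008,"y":0,"z":0,"twist":0},{"x":-0.006,"y":0,"z":0,"twist":0},{"x":-0.006,"y":0,"z":0,"twist":0},{"x":0,"y":0,"z":0,"twist":0},{"x":0,"y":0,"z":0,"twist":0}]' 0
python3 -c "from h import *;rep()"
python3 -m jog '[{"x":-0.006,"y":0,"z":0,"twist":0},{"x":-0.006,"y":0,"z":0,"twist":0},{"x":-0.006,"y":0,"z":0,"twist":0},{"x":-0.006,"y":0,"z":0,"twist":0},{"x":-0.004,"y":0,"z":0,"twist":0},{"x":-0.002,"y":0,"z":0,"twist":0},{"x":0,"y":0,"z":0,"twist":0},{"x":0,"y":0,"z":0,"twist":0}]' 0
python3 -c "from h import *;rep()"
```

```text
t: 3.25
tcp_pos: [0.5101, 0.1716, 0.2544]
orientation: [-0.001, 0.019, 1.0, 0.0]
wrist_force: [-3.2, 1.5, 1.7]
width: 0.0003
t 3.25 grasp st -0.0785 0.0015 0.074 yawerr -0.0005 tilt [-1.3e-03  1.0e-04 -1.0e+00] F [-3.21  1.51  1.71] w 0.0003
t: 4.05
tcp_pos: [0.5396, 0.1705, 0.2542]
orientation: [-0.001, 0.019, 1.0, -0.0]
wrist_force: [-5.8, 1.3, 1.9]
width: 0.0004
t 4.05 grasp st -0.0494 0.0014 0.0738 yawerr -0.0003 tilt [-3.e-03 -1.e-04 -1.e+00] F [-5.85  1.26  1.86] w 0.0004
```

Contact was made as predicted: 5.8 N at about 39 mm of travel, against 5.5 N from the spring. Continuing in small steps towards the stop.

```bash
python3 -m jog '[{"x":-0.002,"y":0,"z":0,"twist":0},{"x":-0.002,"y":0,"z":0,"twist":0},{"x":-0.002,"y":0,"z":0,"twist":0},{"x":-0.001,"y":0,"z":0,"twist":0},{"x":0,"y":0,"z":0,"twist":0},{"x":0,"y":0,"z":0,"twist":0}]' 0
python3 -c "from h import *;rep()"
python3 -m jog '[{"x":-0.001,"y":0,"z":0,"twist":0},{"x":-0.001,"y":0,"z":0,"twist":0},{"x":0,"y":0,"z":0,"twist":0},{"x":0,"y":0,"z":0,"twist":0}]' 0
python3 -c "from h import *;rep()"
```

```text
t: 4.65
tcp_pos: [0.5463, 0.1702, 0.2542]
orientation: [-0.002, 0.019, 1.0, -0.0]
wrist_force: [-5.9, 1.1, 3.0]
width: 0.0001
t 4.65 grasp st -0.0427 0.0014 0.0738 yawerr -0.0003 tilt [-3.6e-03 -2.0e-04 -1.0e+00] F [-5.91  1.13  3.  ] w 0.0001
t: 5.05
tcp_pos: [0.5483, 0.1701, 0.2542]
orientation: [-0.002, 0.019, 1.0, -0.0]
wrist_force: [-6.2, 1.3, 3.0]
width: 0.0004
t 5.05 grasp st -0.0408 0.0014 0.0738 yawerr -0.0002 tilt [-3.9e-03 -3.0e-04 -1.0e+00] F [-6.2   1.25  3.03] w 0.0004
```

```bash
python3 -m jog '[{"x":-0.001,"y":0,"z":0,"twist":0},{"x":0,"y":0,"z":0,"twist":0}]' 0
python3 -m jog '[{"x":-0.001,"y":0,"z":0,"twist":0},{"x":0,"y":0,"z":0,"twist":0}]' 0
python3 -c "from h import *;rep()"
```

```text
t: 5.25
tcp_pos: [0.5488, 0.1702, 0.2542]
orientation: [-0.003, 0.019, 1.0, -0.0]
wrist_force: [-8.7, 0.6, 5.5]
width: 0.0003
t: 5.45
tcp_pos: [0.5492, 0.1702, 0.2542]
orientation: [-0.004, 0.019, 1.0, -0.0]
wrist_force: [-11.1, -0.4, 7.7]
width: 0.0003
t 5.45 grasp st -0.0406 0.0014 0.0738 yawerr -0.0001 tilt [-8.e-03 -5.e-04 -1.e+00] F [-11.07  -0.39   7.7 ] w 0.0003
```

The force has risen to 11 N and motion has stalled, so the slide is at its end stop, pressed only lightly. I retract straight back to let go.

```bash
python3 -m jog '[{"x":0.01,"y":0,"z":0,"twist":0},{"x":0.02,"y":0,"z":0,"twist":0},{"x":0.03,"y":0,"z":0,"twist":0},{"x":0.03,"y":0,"z":0,"twist":0},{"x":0.01,"y":0,"z":0,"twist":0},{"x":0,"y":0,"z":0,"twist":0},{"x":0,"y":0,"z":0,"twist":0},{"x":0,"y":0,"z":0,"twist":0}]' 0
python3 - <<'E'
from h import *;rep()
import cv2
cv2.imwrite('pics/w3.png',env.capture('wrist')[:,:,::-1])
cv2.imwrite('pics/s3.png',cv2.resize(env.capture('scene')[140:270,240:420,::-1],None,fx=4,fy=4))
cv2.imwrite('pics/t3.png',cv2.resize(env.capture('top')[170:345,170:430,::-1],None,fx=3,fy=3))
E
```

```text
t: 6.25
tcp_pos: [0.453, 0.1739, 0.2553]
orientation: [0.001, 0.02, 1.0, 0.0]
wrist_force: [0.9, -0.1, -0.6]
width: 0.0005
t 6.25 grasp st -0.135 0.0016 0.0749 yawerr -0.0008 tilt [ 2.7e-03  3.0e-04 -1.0e+00] F [ 0.93 -0.12 -0.56] w 0.0005
```

View pics/s3.png

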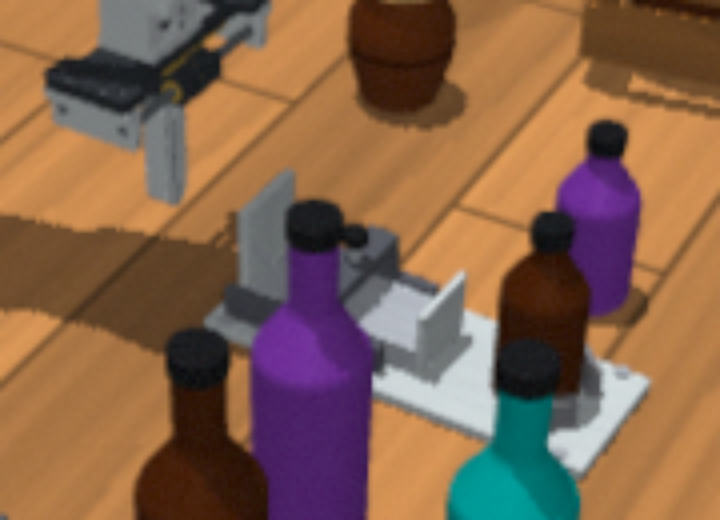

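View pics/t3.png

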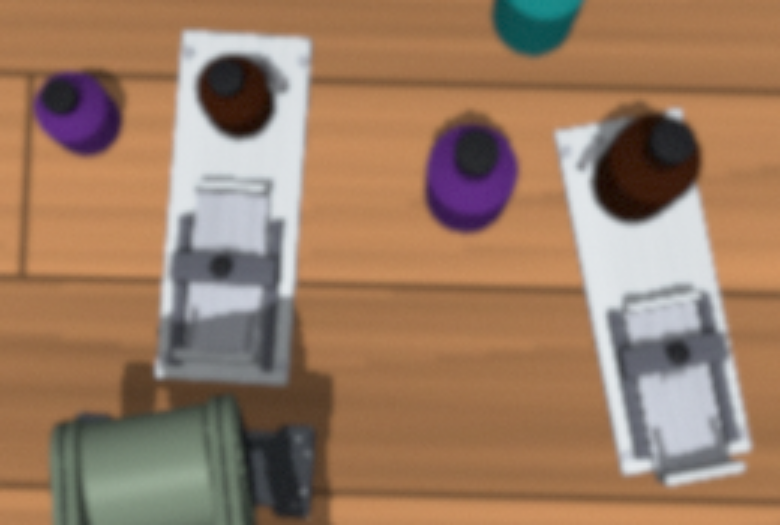

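The slide stayed forward: its front flap in the top crop went from row ~212 to ~183, about 24 mm. The bottles, the crock and the other slide look unchanged. A numeric check before hand-in:

```bash
python3 - <<'E'
from h import *
import cv2
f=lambda u,v,n=4:((pl('scene',240+u/4-.4,140+v/4-.4,.095)-O)@ex)
print('travel from scene corner', f(294,172)-f(264,160))
a=cv2.imread('pics/scene0.png').astype(int);b=env.capture('scene')[:,:,::-1].astype(int)
d=(abs(a-b).max(2)>40)
for n,(u,v,w) in dict(crock=(340,150,14),roll=(155,390,25),bs=(376,225,11),bt=(290,280,15),slide_t=(205,280,25)).items(): print(n,d[v-w:v+w,u-w:u+w].mean().round(3))
rep()
env.sign_off()
E
```

```text
travel from scene corner 0.025520611767095823
crock 0.0
roll 0.0
bs 0.0
bt 0.0
slide_t 0.0
t 6.45 grasp st -0.1363 0.0014 0.0743 yawerr -0.0007 tilt [ 6.e-04  0.e+00 -1.e+00] F [-0.25  0.15  0.23] w 0.0006
the job is handed in; nothing more can be done
```

The short bottle's slide was pushed to its end and let go, and it now rests caught at its middle position. I handed the job in at about 6.5 s.

- **Push:** I pushed the left station's plate with closed fingers until motion stalled. The wrist force then was about 11 N along the push and 13 N in total. I then pulled straight back.
- **Caught position:** the scene camera puts the slide at 25.5 mm, and the top camera gives roughly 24 mm; the target is 25 mm.
- **Everything else:** the image patches I compared around both bottles, the crock, the label roll and the other slide showed no change from the start.
- **Robot:** the fingers are about 70 mm clear of the plate, and the wrist force is within noise of zero.
- **Small disagreement:** at the stop, the measured tool travel came to about 47.5 mm instead of 50 mm. That is roughly the 2 mm calibration error. I took the force rise, and the catch afterwards, as the sign that the end was reached.

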